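Nest the kidney dishes

ROBOT

A 6-joint arm with a two-finger parallel gripper is mounted at the origin on a cart in front of the work surface, level with it; the furniture and walls round the work are solid. World frame = base frame: x ahead of the robot, y to its left, z up, the work surface at z = 0. Lengths are in m, angles in rad, forces in N, time in s.
With the tool pointing down it reaches from about 0.35 to 0.8 m from the base axis. Payload 7.3 kg.
Tool frame: the origin (TCP) lies between the finger pads; the fingertips stand 25 mm ahead of it and the grasp point (between the pads) lies 6 mm ahead of it (r.tip_extent is the distance from the TCP to the fingertips, in m); z points along the fingers, y is the line along which they close (so a half turn about z gives the same grasp; the last joint's range is limited). The gripper opens to 85 mm and grips with 20 to 120 N. Pads are 22 mm wide; open, the fingers measure 114 mm over their backs; the gripper's body (76 mm by 85 mm) begins 54 mm behind the grasp point. The pads swing forward as they close: fully open they stand 13 mm farther back than shut.
Start: joints at [-1.331, 0.342, 1.524, -0, 1.275, -0.146], TCP at [0.198, -0.486, 0.256] pointing down, gripper open.
Joint ranges: [-2.53, 2.53], [-0.77, 2.02], [0.04, 2.7], [-1, 4.14], [0.28, 2.66], [-3.11, 3.11]. Speed limits (rad/s): [2.57, 2.57, 3.14, 3.14, 3.14, 3.14].

INTERFACE

Orientations are given as a unit quaternion [x, y, z, w].
In Python, from workcell import r, command_gripper, optics gives the robot as it stands. The module is installed in compiled form; this text tells all that it offers. Calls block until the motion is done:
- r.reach(position, orientation): joint-space move of the TCP to a pose.
- r.move_straight(position, orientation=None, speed=0.15, max_force=None): straight line of the TCP; orientation=None keeps the orientation; speed is the mean speed in m/s. With max_force (N) it stops when the force on the tool has changed by that much, and returns True; else False.
- r.movej(angles): joint-space move.
- command_gripper(opening, force=None): finger opening in m; force is the grip in N (None keeps the last); returns when the fingers have stopped.
- r.hold(seconds).
- r.solve_ik(position, orientation): joint angles nearest the present ones, or None.
- r.read_state(): the state.
- optics.get_image(name): name is "scene" or "top"; returns (picture, depth): 384x512x3 uint8, red, green, blue; 384x512 float32, m along the optical axis (not along the pixel's ray), 0 where there is no reading.
- optics.camera_model(name): a dict with "K" (3x3 intrinsics, pixels), "R" (3x3) and "t" (3): a world point X has camera coordinates R X + t. Camera axes: x right, y down, z forward; pixel columns grow to the right and rows downward; lengths in m; the calibration is good to about 2 mm. A picture is of the moment at which its call begins. camera_model takes no time and is no camera call.
A pose or a line that the arm cannot do raises r.PlanningError and nothing moves.
- r.finish_job(): hands the job in; it is judged then, once.
The state is a dict: "time_s": time; "joint_positions": joint angles; "dq": joint speeds; "tau": joint torques, N m; "eef_pos": TCP position; "eef_rot": TCP orientation; "contact_force": force on the tool from outside, world axes, zero at the start; "torque": the same for the moment, N m; "grip_width": finger opening in m; "grip_force": force on a finger pad.
Only numpy, scipy, OpenCV 4.12 (cv2) and the standard library are available. Lean on these libraries where they do the work, as an engineer would, in place of code of your own. Each camera call takes 0.05 s, during which the arm holds its last target. There are 200 camera calls.

TASK

Put the two steel kidney dishes together for storage: pick up the small deep kidney dish and set it inside the large shallow one, turned so that its curve follows the curve of the large dish and it stands level, fully down on the large dish's floor. Lower it in rather than dropping it, and leave the straight steel dish where it is.

Things in the scene. Friction and masses are not known exactly. Their poses are not given: they have to be found in the camera images.
- small_kidney_centre (a point): Small deep kidney-shaped steel dish, open, loose, 0.16 kg: 148 (y) x 73 (x) x 52 mm high. Point: mid-waist, half-way up (26 mm over underside, 26 mm under rim). x points across the waist to the bulging side, y lengthwise, z up; horns bend to -x, reaching x = -47 mm. Waist 52 mm wide at the rim, 45 mm at the foot; grip it there from above, fingers outside, closing along x. Walls 3 mm.
- large_kidney_floor (a point): Large shallow kidney-shaped steel dish, open, loose, 0.5 kg: 174 (y) x 99 (x) x 24 mm high, same curve and axes as the small one. Point: mid-waist, on its inner floor, 2.5 mm over the desk; rim 21.5 mm above. Inside, waist 64 mm wide at the floor, 72 at the rim: 10 mm free all round. Nested: same axes, small dish's centre 26 mm straight above this point; end for end it does not go in.
- straight_dish_centre (a point): Bystander, leave alone: straight (not bent) oblong steel dish with round ends, loose, 147 mm (y) x 52 mm (x) x 52 mm high. Point: its middle, half-way up.
- small_kidney: The same small kidney dish; this point is mid-waist on its underside, axes as for its centre point.

How it is judged:
By the outcome, as a careful person would: the job done as asked, in the order asked, and still so for the second after the job is handed in, with the robot touching nothing.
It also fails if it takes over 32 s, if anything falls off the work surface, if the arm or the gripper's body presses on something with over 40 N, if the wrist force passes 120 N, or if a joint passes its speed limit or range.

## Working session

There is one attempt and no reset: what is moved stays moved. The work goes in short steps, each a Python script; the robot and the scene stay as the last script left them, time stands still between calls to the robot, and variables do not carry over. Pictures are saved under pics/ and viewed, at most 10 in all, crops included, and the job is handed in when it is done.

```bash
mkdir -p pics; python3 - <<'E'
from workcell import r, optics
import cv2, numpy as np
for n in("scene","top"):
    im,d=optics.get_image(n); np.savez(f"pics/{n}0.npz",im=im,d=d)
    cv2.imwrite(f"pics/{n}0.png",im[:,:,::-1])
    m=optics.camera_model(n); print(n,m["K"].tolist(),np.round(m["R"],3).tolist(),m["t"], "cam", -m["R"].T@m["t"], (d==0).mean())
print(r.read_state()["time_s"], r.tip_extent, r.read_state()["eef_rot"])
E
```

```text
scene [[485.66174405613083, 0.0, 261.10702040888157], [0.0, 485.66174405613083, 194.85133916321521], [0.0, 0.0, 1.0]] [[0.464, -0.886, 0.014], [-0.537, -0.294, -0.791], [0.705, 0.36, -0.612]] [-0.35090877  0.26401741  0.83029192] cam [-0.28046593 -0.53171392  0.72169662] 0.0054473876953125
top [[477.0956114749559, 0.0, 251.64359205984823], [0.0, 477.0956114749559, 196.55929370753023], [0.0, 0.0, 1.0]] [[-0.021, -1.0, -0.024], [-0.984, 0.025, -0.178], [0.178, 0.02, -0.984]] [-0.10972422  0.49945174  0.90044839] cam [ 0.32837189 -0.13949858  0.97211666] 0.004180908203125
0.1 0.025 [ 9.81451871e-01  1.91707409e-01 -3.48800759e-05 -7.01810687e-04]
```

View pics/scene0.png

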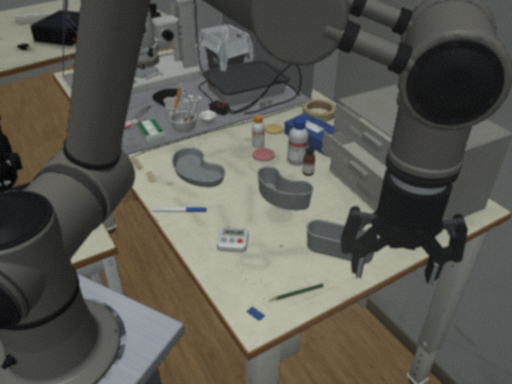

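View pics/top0.png

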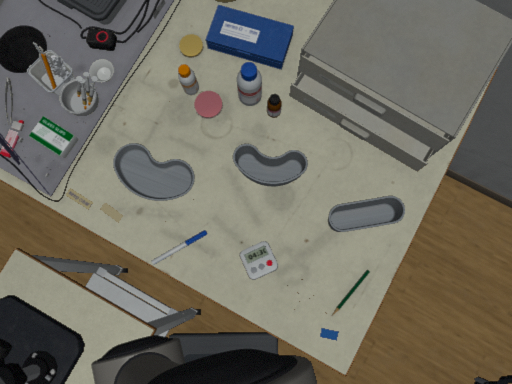

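The top view shows the large dish at (154,172), the small kidney at (270,165) and the straight dish at (366,213). In the scene view they are at (198,168), (285,188) and (335,238). Next I'll segment them and zoom in.

```bash
cat > h.py <<'E'
import numpy as np, cv2
from workcell import r, optics
def ray(n,uv,z):
    "pixels (N,2) -> world points on plane z (scalar or per point)"
    m=optics.camera_model(n); R,t=np.array(m["R"]),np.array(m["t"]); c=-R.T@t
    uv=np.atleast_2d(np.asarray(uv,float)); d=np.c_[uv,np.ones(len(uv))]@np.linalg.inv(m["K"]).T@R
    return c+d*((z-c[2])/d[:,2])[:,None]
def cloud(n,d):
    m=optics.camera_model(n); R,t=np.array(m["R"]),np.array(m["t"])
    v,u=np.mgrid[:384,:512]; p=np.c_[u.ravel(),v.ravel(),np.ones(u.size)]@np.linalg.inv(m["K"]).T*d.reshape(-1,1)
    return ((p-t)@R).reshape(384,512,3)
def mask(im):
    b=cv2.cvtColor(im,cv2.COLOR_RGB2LAB).astype(int)[:,:,2]-128
    return ((b<5)&(im.max(2)<180)).astype(np.uint8)
E
python3 - <<'E'
from h import *
out=[]
for n,seeds in(("top",[(154,172),(270,165),(366,213)]),("scene",[(198,168),(285,188),(335,238)])):
    f=np.load(f"pics/{n}0.npz"); im,d=f["im"],f["d"]
    P=cloud(n,d)
    for k,(u,v) in enumerate(seeds):
        win=P[v-35:v+35,u-50:u+50].reshape(-1,3)
        print(n,k,"z pct",np.round(np.percentile(win[:,2],[1,10,50,90,97,99,99.8])*1000,1))
    u0,v0=(100,130) if n=="top" else (160,140)
    c=im[v0:v0+75,u0:u0+220 if n=="top" else u0+170]
    mk=mask(im)[v0:v0+75,u0:u0+c.shape[1]]
    big=cv2.resize(c,(780,75*780//c.shape[1]),interpolation=cv2.INTER_CUBIC)
    cs,_=cv2.findContours(cv2.resize(mk,(big.shape[1],big.shape[0]),interpolation=cv2.INTER_NEAREST),cv2.RETR_EXTERNAL,2)
    cv2.drawContours(big,cs,-1,(255,0,0),1)
    out.append(big[:290])
cv2.imwrite("pics/crop1.png",np.vstack(out)[:600,:,::-1])
E
```

```text
top 0 z pct [-4.300e+00 -2.300e+00  7.000e-01  1.440e+01  2.360e+01  2.550e+01
  9.721e+02]
top 1 z pct [-4.400e+00 -2.400e+00  4.000e-01  3.080e+01  5.130e+01  5.310e+01
  9.721e+02]
top 2 z pct [-4.800e+00 -2.200e+00  6.000e-01  2.510e+01  5.150e+01  5.360e+01
  9.721e+02]
scene 0 z pct [-2.200e+00 -7.000e-01  1.500e+00  1.180e+01  2.390e+01  2.760e+01
  7.217e+02]
scene 1 z pct [-2.100e+00 -5.000e-01  2.000e+00  4.400e+01  5.300e+01  7.860e+01
  7.217e+02]
scene 2 z pct [-1.700e+00 -1.000e-01  4.300e+00  3.339e+02  3.486e+02  3.643e+02
  7.217e+02]
```

View pics/crop1.png

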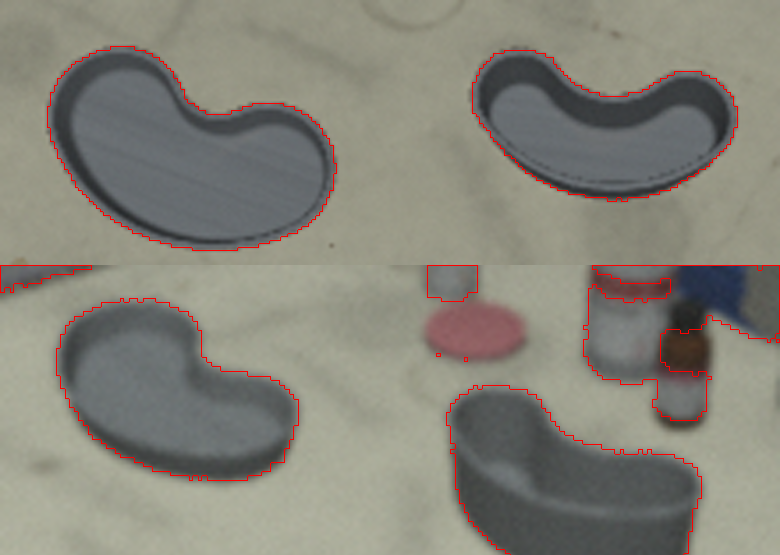

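The mask outlines are clean. In the top crop the small dish's near outer wall shows below its rim, so I'll take the rim from depth.

```bash
cat >> h.py <<'E'
def kidney(n,im,d,seed,rim,w,foot=None):
    "rim outline -> mid-waist x,y, direction of +x (bulge), sizes"
    P=cloud(n,d); lab=cv2.connectedComponents(mask(im))[1]
    m=(lab==lab[seed[1],seed[0]])&(d>0)
    zs=P[...,2]
    ring=(cv2.dilate(m.astype(np.uint8),np.ones((3,3)))>0)&(d>0)&(zs>rim-.006)&(zs<rim+.008)
    ring=cv2.morphologyEx(ring.astype(np.uint8),cv2.MORPH_CLOSE,np.ones((5,5)))
    c=max(cv2.findContours(ring,cv2.RETR_EXTERNAL,cv2.CHAIN_APPROX_NONE)[0],key=cv2.contourArea)
    q=ray(n,c[:,0],rim)[:,:2]*1000; o=q.mean(0)
    M=cv2.moments((q-o).astype(np.float32).reshape(-1,1,2)); g=np.array([M["m10"],M["m01"]])/M["m00"]
    ev,E=np.linalg.eigh([[M["mu20"],M["mu11"]],[M["mu11"],M["mu02"]]]); s=np.sign(M["m00"])
    ax=E[:,0] if s>0 else E[:,1]; p=q-o-g; x=p@ax
    if x.max()>-x.min() : ax=-ax; x=-x           # horns reach farther from the centroid? checked by waist
    ay=np.array([-ax[1],ax[0]]); y=p@ay
    mid=np.abs(y-(y.max()+y.min())/2)<6; xm=x[mid]; 
    lo,hi=xm[xm<np.median(x)].max() if 0 else xm.min(),xm.max()
    print(n,"centroid",np.round(o+g,1),"x",x.min().round(1),x.max().round(1),"y",y.min().round(1),y.max().round(1),
          "waist",lo.round(1),hi.round(1),"rim z",(zs[ring>0][(zs[ring>0]>rim-.006)]*1000).mean().round(1),
          "angle of +x",np.degrees(np.arctan2(ax[1],ax[0])).round(2))
    return o+g,ax,x,y,ring
E
python3 - <<'E'
from h import *
for n,seeds in(("top",[(154,172),(270,165)]),("scene",[(198,168),(280,205)])):
    f=np.load(f"pics/{n}0.npz"); im,d=f["im"],f["d"]
    for s,rim,w in zip(seeds,(.024,.052),(77,52)):
        g,ax,x,y,ring=kidney(n,im,d,s,rim,w)
        # heights by depth: floor, desk around
    P=cloud(n,d); 
    for s in seeds: print("  floor z",np.round(np.nanmedian(P[s[1]-2:s[1]+3,s[0]-2:s[0]+3,2])*1000,1))
E
```

```text
top centroid [553.7  83.7] x -52.0 48.8 y -87.5 87.2 waist -52.0 28.6 rim z 25.9 angle of +x -22.54
top centroid [ 559.2 -156.9] x -38.1 36.8 y -74.5 74.2 waist -38.1 16.8 rim z 50.7 angle of +x -9.33
  floor z 1.8
  floor z 8.5
scene centroid [554.1  81.9] x -52.4 50.3 y -90.2 90.6 waist -52.4 30.1 rim z 24.5 angle of +x -23.79
scene centroid [ 558.8 -158.7] x -42.0 39.6 y -73.8 76.8 waist -42.0 17.9 rim z 50.5 angle of +x -10.85
  floor z 3.0
  floor z 9.1
```

Both views agree to about 2 mm and 1.4°, and the sizes and heights match the text. The waist bulges towards the robot, so dish +x is at about 170.3° for the small dish and 157.1° for the large one. The mid-waist points are small (0.5486, -0.1557) and large (0.5431, 0.0875). When nested, the fingertips have to stay above the large rim (24 mm), so I'll grip high.

```bash
cat >> h.py <<'E'
from scipy.spatial.transform import Rotation as Ro
def quat(deg):   # tool down, tool y along heading deg
    a=np.radians(deg); y=np.array([np.cos(a),np.sin(a),0]); z=np.array([0,0,-1.])
    return Ro.from_matrix(np.c_[np.cross(y,z),y,z]).as_quat()
S=np.array([.5486,-.1557]); L=np.array([.5431,.0875]); AS,AL=170.3,157.1
E
python3 - <<'E'
from h import *
st=r.read_state(); q0=np.array(st["joint_positions"])
for k in(0,180): print(k,[np.round(r.solve_ik([*p,.15],quat(a+k))-q0,2) for p,a in((S,AS),(L,AL))])
k=min((0,180),key=lambda k:abs(r.solve_ik([*S,.15],quat(AS+k))-q0).max())
r.reach([*S,.15],quat(AS+k))
command_gripper(.052); print("tip ext @52",r.tip_extent)
im,d=optics.get_image("scene"); P=cloud("scene",d); cv2.imwrite("pics/s1.png",cv2.resize(im[60:260,190:400,::-1],None,fx=2.8,fy=2.8))
np.savez("pics/s1.npz",im=im,d=d)
command_gripper(.080)
st=r.read_state(); print(k,st["time_s"],st["eef_pos"],st["grip_width"])
E
```

```text
0 [array([ 0.92,  0.18,  0.02,  0.  , -0.2 ,  3.05]), array([ 1.35,  0.15,  0.08,  0.  , -0.23, -2.58])]
180 [array([ 0.92,  0.18,  0.02,  0.  , -0.2 , -0.1 ]), array([ 1.35,  0.15,  0.08,  0.  , -0.23,  0.57])]Traceback (most recent call last):
  File "<stdin>", line 6, in <module>
NameError: name 'command_gripper' is not defined
```

```bash
sed -i 's/import r, optics/import r, optics, command_gripper/' h.py; python3 - <<'E'
from h import *
command_gripper(.052); print("tip ext @52",r.tip_extent)
im,d=optics.get_image("scene"); cv2.imwrite("pics/s1.png",cv2.resize(im[60:260,190:400,::-1],None,fx=2.8,fy=2.8))
np.savez("pics/s1.npz",im=im,d=d)
command_gripper(.080)
st=r.read_state(); print(st["time_s"],st["eef_pos"],st["grip_width"])
E
```

```text
tip ext @52 0.025
2.775 [ 0.54860376 -0.1556653   0.15001032] 0.08021242092609766
```

View pics/s1.png

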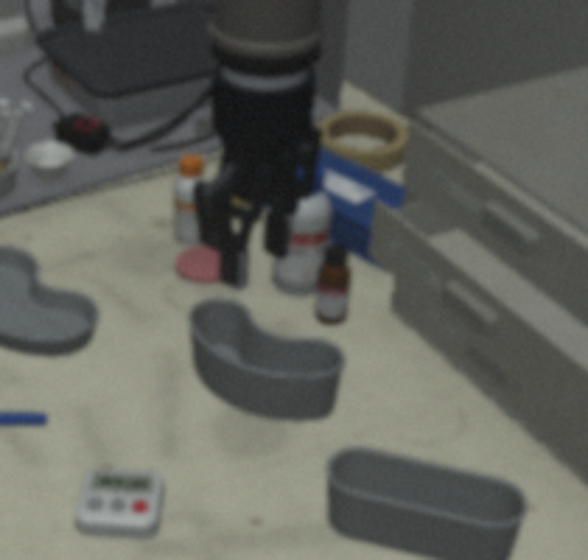

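The open gripper hangs over the waist, with the near fingertip at about crop (233,283), which is full-image (273,161). I'll get the fingertip height from depth before descending.

```bash
python3 - <<'E'
from h import *
f=np.load("pics/s1.npz"); P=cloud("scene",f["d"]); 
p=P[135:172,255:300].reshape(-1,3); ok=(np.hypot(*(p[:,:2]-S).T)<.06)&(p[:,2]>.08)&(p[:,2]<.22)
z=p[ok,2]*1000; print(len(z),np.round(np.sort(z)[:25],1)); 
e=(p[ok,:2]-S)@[np.cos(np.radians(AS)),np.sin(np.radians(AS))]*1000
for lo,hi in((-60,0),(0,60)): s=(e>lo)&(e<hi); print(np.round(np.sort(z[s])[:10],1), np.round(e[s][np.argsort(z[s])[:10]],1))
E
```

```text
494 [127.4 128.8 129.6 129.9 130.  130.1 130.5 130.6 130.7 130.7 130.8 130.9
 130.9 131.  131.8 132.4 132.5 132.6 132.6 132.6 132.6 132.8 133.  133.
 133.3]
[128.8 129.6 130.5 130.6 130.7 130.8 130.9 131.  131.8 132.4] [-30.9 -26.9 -29.2 -26.4 -30.5 -27.5 -29.5 -27.2 -25.5 -28.9]
[127.4 129.9 130.  130.1 130.7 130.9 132.6 132.6 132.6 133. ] [29.  30.7 29.9 31.4 30.3 32.8 33.5 24.4 30.4 29.5]
```

Fingertips sit about 20.5 mm ahead of the TCP at 52 mm width. A TCP height of 0.047 puts the tips at about 27 mm on the dish, and about 29 mm after nesting, against the 24 mm rim.

```bash
python3 - <<'E'
from h import *
print("hit",r.move_straight([*S,.047],quat(AS+180),speed=.12,max_force=10))
command_gripper(.03,30); s=r.read_state(); print(s["grip_width"],s["grip_force"],s["eef_pos"])
if s["grip_width"]>.045:
    r.move_straight([*S,.127],speed=.12); s=r.read_state(); print(s["grip_width"],s["grip_force"],np.round(s["contact_force"],2))
    r.move_straight([*L,.127],quat(AL+180),speed=.18)
for n in("scene","top"):
    im,d=optics.get_image(n); np.savez(f"pics/{n}2.npz",im=im,d=d)
    c=im[60:260,130:400] if n=="scene" else im[110:310,60:330]
    cv2.imwrite(f"pics/{n}2.png",cv2.resize(c[...,::-1],None,fx=2.8,fy=2.8))
print(r.read_state()["time_s"])
E
```

```text
hit False
0.051660527854250377 29.00975111452624 [ 0.54903231 -0.15588585  0.04809626]
0.052205787357811576 29.657596893385403 [-0.38  0.02 -1.11]
6.575
```

View pics/scene2.png

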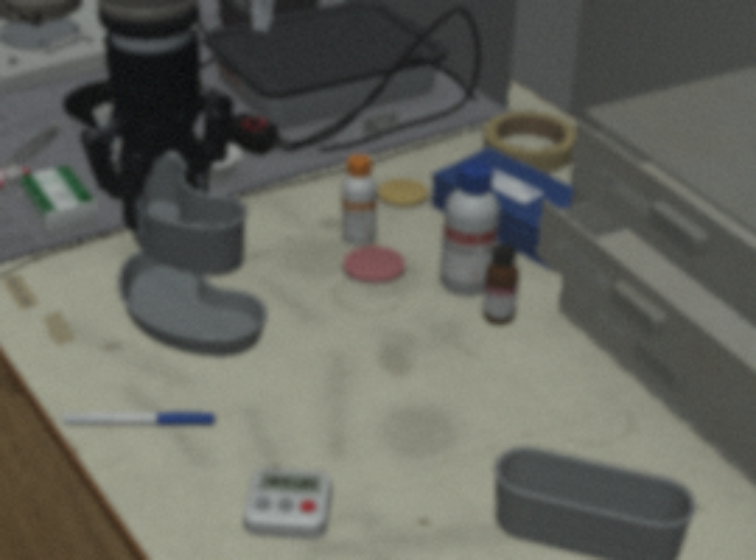

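View pics/top2.png

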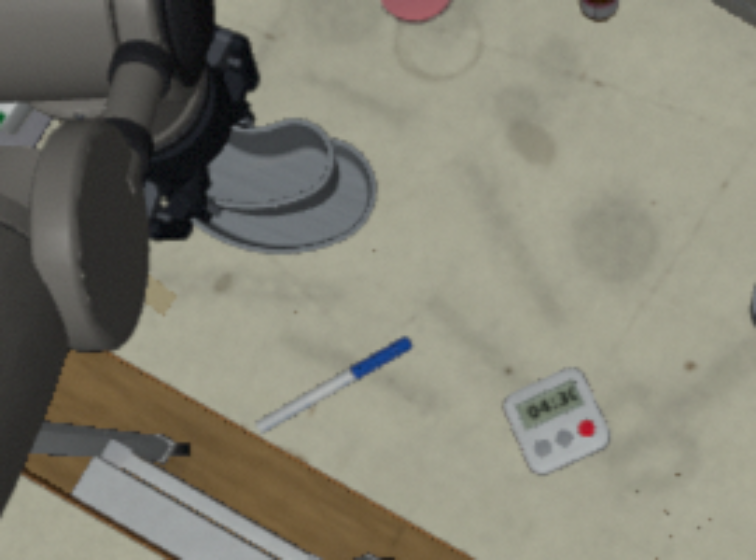

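The dish is held over the large one: in the scene crop its rim runs from (172,155) to (243,205), and in the top crop it is at (270,165). I'll check its tilt and pose from depth, using the visible inner floor and the rim height along its length.

```bash
python3 - <<'E'
from h import *
f=np.load("pics/top2.npz"); P=cloud("top",f["d"]); a=np.radians(AL); ax=np.array([np.cos(a),np.sin(a)]); ay=np.array([-ax[1],ax[0]])
bright=f["im"].max(2)>60
def loc(P): q=(P[...,:2]-L)*1000; return q@ax,q@ay,P[...,2]*1000
x,y,z=loc(P); near=(abs(x)<60)&(abs(y)<95)&bright
fl=near&(z>75)&(z<100); 
A=np.c_[x[fl],y[fl],np.ones(fl.sum())]; 
m=np.abs(z[fl]-np.median(z[fl]))<8
for _ in range(4):
    c=np.linalg.lstsq(A[m],z[fl][m],rcond=None)[0]; m=abs(A@c-z[fl])<3
print("floor plane",m.sum(),"slope deg",np.degrees(c[:2]).round(2),"z0",c[2].round(1),"y range",y[fl][m].min().round(),y[fl][m].max().round())
rim=near&(z>124)&(z<142)
for n in("top","scene"):
    f=np.load(f"pics/{n}2.npz"); b=(f["im"].max(2)>60); x,y,z=loc(cloud(n,f["d"])); near=(abs(x)<60)&(abs(y)<95)&b&(z>100)&(z<150)
    for lo in range(-90,90,15):
        s=near&(y>=lo)&(y<lo+15)
        if s.sum()>15: print(n,lo,s.sum(),"z97",np.percentile(z[s],95).round(1),"x",np.percentile(x[s],[2,98]).round(1))
    s=near&(z>118); print(n,"y range",np.percentile(y[s],[.5,99.5]).round(1))
E
```

```text
floor plane 655 slope deg [-0.28  0.1 ] z0 80.7 y range -18.0 70.0
top 0 71 z97 136.5 x [-36.9  32.8]
top 15 97 z97 132.2 x [-34.5  26.2]
top 30 102 z97 131.6 x [-44.1  22.3]
top 45 70 z97 131.8 x [-44.9  15.3]
top 60 82 z97 132.3 x [-40.3   4.4]
top y range [ 3.2 75.4]
scene -75 53 z97 126.2 x [-42.4 -28.2]
scene -60 50 z97 132.3 x [-46.4 -39.4]
scene -15 24 z97 132.4 x [-28.2 -21.8]
scene 0 91 z97 136.7 x [-39.9  31.8]
scene 15 125 z97 131.6 x [-37.   24.3]
scene 30 113 z97 131.6 x [-43.5  20.7]
scene 45 99 z97 132.1 x [-44.1  14.6]
scene 60 126 z97 131.6 x [-38.9   3.3]
scene y range [-65.1  74.7]
```

The held dish is level within 0.3°. Its end sits at y≈75 mm against 74 expected, and the horn and bulge positions match the target pose to within about 2 mm. Lowering it now.

```bash
python3 - <<'E'
from h import *
r.move_straight([*L,.060],speed=.1)
print("hit",r.move_straight([*L,.044],speed=.02,max_force=6))
s=r.read_state(); print(s["time_s"],s["eef_pos"],np.round(s["contact_force"],1))
E
```

```text
hit True
7.9333 [0.54319131 0.08752681 0.05058038] [-0.4 -0.2  5.3]
```

Contact came at 50.6 mm, which is exactly the grasp height of 48.1 plus 2.5, so the dish is on the floor. Releasing.

```bash
python3 - <<'E'
from h import *
command_gripper(.075); r.move_straight([*L,.20],speed=.12)
r.reach([.45,-.25,.28],quat(AL+180)); r.hold(.3)
for n,seed in(("top",(154,172)),("scene",(198,168))):
    im,d=optics.get_image(n); cv2.imwrite(f"pics/{n}3.png",cv2.resize(im[110:260,80:280] if n=="top" else im[110:260,130:330],None,fx=3.8,fy=3.8)[...,::-1])
    P=cloud(n,d); a=np.radians(AL); ax=np.array([np.cos(a),np.sin(a)]); ay=np.array([-ax[1],ax[0]])
    q=(P[...,:2]-L)*1000; x,y,z=q@ax,q@ay,P[...,2]*1000; near=(abs(x)<65)&(abs(y)<100)
    def rep(nm,s): print(n,nm,s.sum(),"z",np.median(z[s]).round(1),"x",np.percentile(x[s],[1,99]).round(1),"y",np.percentile(y[s],[.5,99.5]).round(1))
    s=near&(z>49)&(z<60); rep("small rim",s)
    A=np.c_[x[s],y[s],np.ones(s.sum())]; print(" rim slope",np.degrees(np.linalg.lstsq(A,z[s],rcond=None)[0][:2]).round(2))
    for sg in(-1,1): t=s&(sg*y>35); print(" horn side",sg,"x",np.percentile(x[t],[2,98]).round(1))
    rep("large rim",near&(z>20)&(z<27)&((np.hypot(x+65.3,y)>97)|(abs(y)>80)))
print(r.read_state()["time_s"])
E
```

```text
top small rim 443 z 53.2 x [-45.1  28.4] y [-73.3  73.8]
 rim slope [0.27 0.14]
 horn side -1 x [-45.2  18.6]
 horn side 1 x [-44.8  19.2]
top large rim 257 z 22.8 x [-36.2  40.3] y [-88.3  86.1]
scene small rim 270 z 53.7 x [-47.5  26.8] y [-74.8  73.4]
 rim slope [0.55 0.01]
 horn side -1 x [-47.7  15.1]
 horn side 1 x [-46.   17.5]
scene large rim 137 z 23.6 x [-36.9  38.1] y [-79.3  85.8]
11.4417
```

View pics/top3.png

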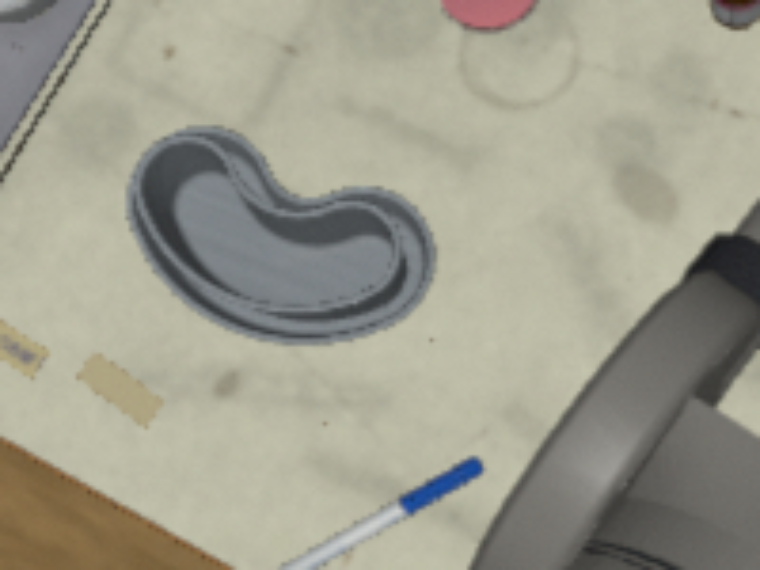

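View pics/scene3.png

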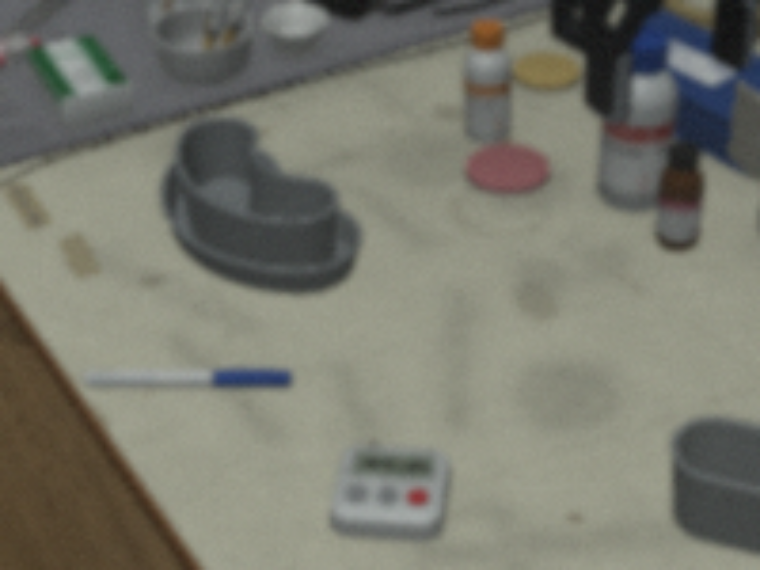

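The small dish sits inside the large one in both views (top crop around (285,235), scene crop around (260,205)). The gap is even and the curve follows. Rim z is about 53.5 mm (54.5 expected), tilt is within about 0.5°, and the offset is under 2 mm.

```bash
python3 -c "
from workcell import r
print(r.finish_job())"
```

```text
the job is handed in; nothing more can be done
None
```

The small kidney dish is nested in the large one, level and on its floor with the curves aligned; the straight dish was not touched, and the job was handed in at about 11.5 s.

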